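# Turn the pushchair wheel valve to the top

## Robot

A 6-joint arm with a two-finger parallel gripper is mounted at the origin on the work surface. World frame = base frame: x ahead of the robot, y to its left, z up, the work surface at z = 0. Lengths are in m, angles in rad, forces in N, time in s.
With the tool pointing down it reaches from about 0.425 to 0.95 m from the base axis. Payload 3.5 kg.
Tool frame: the origin (TCP) lies at the very end of the fingers, on their centre line; the grasp point (between the pads) lies 19 mm behind it; z points along the fingers, y is the direction in which the jaws open and shut (so a half turn about z gives the same grasp; the last joint's range is limited). The gripper opens to 85 mm and grips with 20 to 120 N. Pads are 22 mm wide; open, the fingers measure 114 mm over their backs; the gripper's body (76 mm by 85 mm) begins 54 mm behind the grasp point. The pads swing forward as they close: fully open they stand 13 mm farther back than shut.
Start: joints at [-1.471, 0.286, 1.577, -0, 1.279, -0.15], TCP at [0.167, -0.654, 0.231] pointing down, gripper open.
Joint ranges: [-2.77, 2.77], [-0.9, 2.22], [0.21, 2.48], [-1.53, 4.67], [0.24, 2.81], [-2.84, 2.84]. Speed limits (rad/s): [2.79, 2.79, 3.14, 3.14, 3.14, 3.14].

## Interface

Orientations are given as a unit quaternion [x, y, z, w].
In Python, from plant import ctrl, imaging gives the robot as it stands.
- The arm moves only by the shell command python3 -m creep 'ROWS' [OPENING] [FORCE]. ROWS is JSON, one flat list of numbers, 4 for each row, row after row: the shift along the tool's x, y, z in units of 25 mm (1.0 is 25 mm), then the turn about the tool's z in units of 5 degrees (1.0 is 5 degrees). A call has 1 to 20 rows; each row is the pose to reach, as a shift and turn from the pose commanded when the call began, along the tool's axes at that moment; what a row does not reach only later rows make up. A row lasts 1/12 s, in which the tool goes at most 41.7 mm and 7.16 degrees, less where a joint would pass 70% of its speed; a pose out of reach is approached as far as the arm can. A call with a gripper value outside its range is refused whole. OPENING is the closure in counts, from 0 (fully open) to 255 (shut), set as the call begins (- or left out, the last holds). The fingers move at their own pace and stop on an object; FORCE is the grip in N (left out, the last holds). Time passes only in rows, so rows that repeat a pose let the fingers close. It gives the time, the measured TCP pose, the force and the opening at its end, in the units of the state.
- ctrl.get_state(): the state, without advancing time (a new reading comes with each control period).
- imaging.read_camera(name): name is "side" or "top"; returns the picture (420x560x3 uint8, red, green, blue); there is no depth.
- imaging.camera_info(name): a dict with "intrinsics" (3x3 intrinsics, pixels), "origin" and "attitude" of the camera in the world. Camera axes: x right, y down, z forward; pixel columns grow to the right and rows downward; lengths in m; the calibration is good to about 2 mm. A picture is of the moment at which its call begins. camera_info takes no time and is no camera call.
- ctrl.sign_off(): hands the job in, once; it reports no verdict.
Trained networks look in the newest picture that a camera, given by its name, has taken for a name from the list of things; names that differ only in an ending like _2 or _b are one class to them, and where a whole thing is asked for, a point or a joint stands for the part that bears it (a point fixed in the world has none). Each returns a list of dicts, best first, with "p" (0 to 1); they miss things now and then, are a little off and sometimes report something else, mostly with a low value. They report only what shows in the picture. A call takes as long as a camera call.
- imaging.silhouettes(camera, name): "mask" (420x560 bool, what is visible of it) and "uv" ([column, row] in pixels, amid what is visible of it).
The state is a dict: "time": time; "qpos": joint angles; "dq": joint speeds; "joint_efforts": joint torques, N m; "eef_pos": TCP position; "tcp_rot": TCP orientation; "contact_force": force on the tool from outside, world axes, zero at the start; "wrist_torque": the same for the moment, N m; "opening": opening from 0.0 (shut) to 1.0 (fully open).
Only numpy, scipy, OpenCV 4.12 (cv2) and the standard library are available. Lean on these libraries where they do the work, as an engineer would, in place of code of your own. Each camera call takes 0.05 s, during which the arm holds its last target.

## Task

A pushchair wheel leans back on a work stand on the desk and its tyre is to be pumped up. With the fingertips, push on the wheel's spokes to turn it, shifting to another spoke as often as needed, until the valve stem is straight up: at the wheel's highest point, twelve o'clock, directly upslope of the hub. Do not push on the tyre or the valve, do not lift or shove the stand, leave everything else on the desk where it is, and finish with the wheel at rest and the hand clear of it.

Things in the scene. Friction and masses are not known exactly. Their poses are not given: they have to be found in the camera images.
- stand: Loose dark steel work stand, 3.5 kg; base plate 190 x 200 x 12 mm, post and sloping axle behind the wheel. Origin on the desk directly below the hub; z up; x is the level direction the wheel's face looks to (roughly away from the robot), y level along the face. In these axes the face's normal is (0.643, 0, 0.766) and upslope is (-0.766, 0, 0.643): six o'clock is farthest from the robot.
- hub (a point): Centre of the wheel, on its axle, 135 mm above the desk. The hub is a black disc 40 mm across and 28 mm thick, centred here.
- wheel (a joint): Wheel angle q, rad. At 0 or 6.283 the valve is at the top. Looking at the face, q grows counter-clockwise: from the hub the valve lies along cos(q)*upslope - sin(q)*(stand y). Turns freely both ways (-7 to 13). The bearing drags (about 0.08 N m): the wheel stays where it is left and hardly coasts.
- spokes: Five straight radial grey plastic spokes, 36, 108, 180, 252 and 324 degrees from the valve. Each is 12 mm wide, 12 mm thick (from the wheel's mid-plane, through the hub centre, to 12 mm in front of it) and bare from 21 to 91 mm from the axle. A finger pointing straight down fits between them, best in the wheel's lower half. Origin at hub centre; z along the face's normal, -x to the valve.
- tyre: Black tyre, 252 mm across outside and 28 mm thick, with a slim aluminium rim inside it whose inner edge is 92 mm from the axle. Origin at the hub centre; turns with the wheel. Not to be pushed.
- valve: Valve stem of 11 mm brass with a 14 mm wide aluminium cap, standing inward from the rim towards the hub, from 92 mm to 60 mm from the axle, in the gap midway between two spokes. Origin at the hub centre; turns with the wheel. Fragile: not to be pushed.
- valve_mid (a point): Middle of the valve stem, 75 mm from the hub centre in the wheel's mid-plane.
- top_mark (a point): Unmarked point fixed to the stand where the middle of the valve stem must come: 75 mm upslope of the hub centre.
- pump: Aluminium hand pump lying beside the wheel, 190 mm long, 26 mm high. Bystander; origin under its middle.
- lever: Black plastic tyre lever lying near the wheel's low edge, 120 x 15 x 12 mm. Bystander; origin under its middle.
- paperweight: Green glass dome paperweight, 72 mm across, 35 mm high. Bystander; origin under its middle.
- sharpener: Red plastic pencil sharpener, 34 x 24 x 21 mm. Bystander; origin under its middle.
- phone_stand: Dark silicone phone stand, 75 x 70 mm, 95 mm high, to the left. Bystander; origin under its middle.
- mug: White mug, 78 mm across, 90 mm high, to the right. Bystander; origin under its middle.

How it is judged:
On the way:
1. the fingers push on a spoke (contact force between the fingers and spokes above 0.3 N), for 0.05 s.
At the end, for the whole second after the job is handed in: The middle of the valve stem is within 11 mm of the top point (about 8 degrees either side of straight up), the wheel is at rest (under 0.05 rad/s), and the stand, upright, and all bystanders are within 25 mm of where they began (distance between valve_mid and top_mark below 0.011 m and velocity of joint wheel between -0.05 and 0.05 rad/s and angle between stand's own z axis and vertical below 0.05 rad and distance of each of stand, pump, lever, paperweight, sharpener, phone_stand, mug from where it was at the start of the episode below 0.025 m); the robot touches nothing.
It fails at once if the stand with its wheel is lifted, tipped or shoved (25 mm or 0.1 rad) (distance of stand from where it was at the start of the episode above 0.025 m or angle between stand's own z axis and vertical above 0.1 rad or height (world z) of stand above 0.008 m).
It fails at once if the valve is pushed by the fingers (over 2 N) (contact force between the fingers and valve above 2 N).
It fails at once if the tyre is pushed by the fingers (over 5 N) (contact force between the fingers and tyre above 5 N).
It fails at once if a bystander (pump, lever, paperweight, sharpener, phone stand, mug) is moved 25 mm (distance of any of pump, lever, paperweight, sharpener, phone_stand, mug from where it was at the start of the episode above 0.025 m).
It also fails if it takes over 51 s, if anything falls off the work surface, if the arm or the gripper's body presses on something with over 40 N, if the wrist force passes 120 N, or if a joint passes its speed limit or range.

## Working session

There is one attempt and no reset: what is moved stays moved. The work goes in short steps, Python scripts to look and compute and a shell command to move; the robot and the scene stay as the last step left them, time stands still between calls to the robot, and variables do not carry over. Pictures are saved under pics/ and viewed, and the job is handed in when it is done.

```bash
mkdir -p pics; ls
python3 - <<'E'
from plant import ctrl, imaging
import cv2
print(ctrl.get_state())
for n in("side","top"):
    im=imaging.read_camera(n); cv2.imwrite(f"pics/{n}0.png",im[:,:,::-1]); print(imaging.camera_info(n))
E
```

```text
pics
{'time': 0.0, 'qpos': array([-1.47096898e+00,  2.87177917e-01,  1.57820836e+00,  2.29371510e-05,
        1.27862629e+00, -1.49994273e-01]), 'dq': array([ 0.00161343,  0.00062458,  0.00079866, -0.000471  ,  0.00015542,
        0.00071557]), 'joint_efforts': array([-9.08184802e-06, -4.05982733e+01, -2.92624694e+01, -2.87279363e-04,
        5.82877983e-03,  9.90398057e-07]), 'eef_pos': array([ 0.16685064, -0.65335554,  0.22992205]), 'tcp_rot': array([ 9.92208470e-01,  1.24582857e-01,  4.13217755e-05, -1.20929926e-03]), 'contact_force': array([-0.37102778,  0.87991549, -0.53495771]), 'wrist_torque': array([-0.03907038,  0.00731963, -0.05143493]), 'opening': 1.0014854787466902}
{'intrinsics': array([[399.11689141,   0.        , 286.16332734],
       [  0.        , 399.11689141, 203.84702384],
       [  0.        ,   0.        ,   1.        ]]), 'origin': array([0.25904154, 1.03704835, 1.032999  ]), 'attitude': array([-0.12720187,  0.89337676, -0.42694027,  0.05847784])}
{'intrinsics': array([[471.12187747,   0.        , 277.59040697],
       [  0.        , 471.12187747, 210.04034434],
       [  0.        ,   0.        ,   1.        ]]), 'origin': array([ 0.3874155 , -0.03597743,  1.51472361]), 'attitude': array([-0.70076232,  0.71125929, -0.03491831,  0.04269774])}
```

View pics/side0.png

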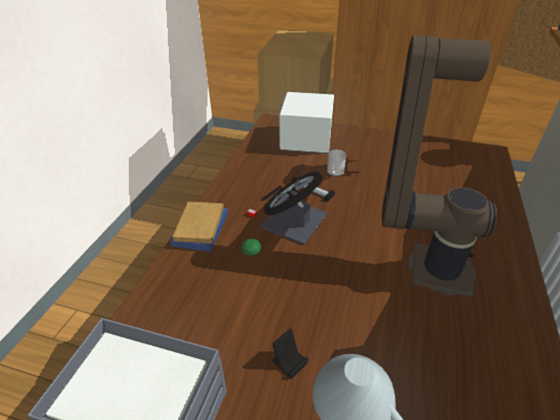

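View pics/top0.png

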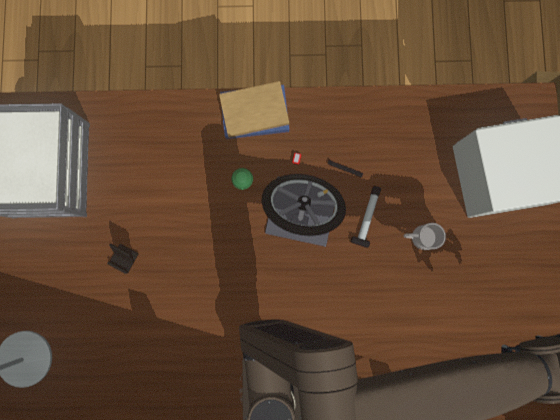

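```bash
cat > h.py <<'E'
import numpy as np, cv2
from plant import ctrl, imaging
from scipy.spatial.transform import Rotation as R
def proj(n,P):
    c=imaging.camera_info(n);r=R.from_quat(c['attitude'])
    p=r.inv().apply(np.atleast_2d(P)-c['origin']);k=c['intrinsics']
    return np.c_[k[0,0]*p[:,0]/p[:,2]+k[0,2],k[1,1]*p[:,1]/p[:,2]+k[1,2]]
def ray(n,uv,z):
    c=imaging.camera_info(n);d=R.from_quat(c['attitude']).apply(np.linalg.inv(c['intrinsics'])@np.array([uv[0],uv[1],1.]))
    o=c['origin'];return o+d*(z-o[2])/d[2]
def frame(yaw):
    M=R.from_euler('z',yaw).as_matrix()
    return M@[.643,0,.766],M@[-.766,0,.643],M@[0,1,0]
def zoom(n,im,c,w,h,f,s):
    x,y=int(c[0]-w/2),int(c[1]-h/2)
    cv2.imwrite(f,cv2.resize(im[y:y+h,x:x+w,::-1],None,fx=s,fy=s,interpolation=cv2.INTER_CUBIC));print(f,'offset',x,y,'scale',s)
E
python3 - <<'E'
from h import *
im={n:imaging.read_camera(n) for n in("side","top")}
zoom('top',im['top'],(304,205),110,90,'pics/t1.png',7)
zoom('side',im['side'],(294,195),90,70,'pics/s1.png',8)
for n in("top","side"):
    for k in("hub","valve","tyre","stand","spokes"):
        for d in imaging.silhouettes(n,k)[:3]: 
            m=d['mask'];print(n,k,round(d['p'],2),np.round(d['uv'],1),m.sum(), np.round(np.argwhere(m).mean(0)[::-1],1))
            if d['p']>.4: np.save(f'{n}_{k}.npy',m) if not 0 else 0
E
```

```text
pics/t1.png offset 249 160 scale 7
pics/s1.png offset 249 160 scale 8
top hub 0.88 [303.1 209.5] 4633 [302.1 208.3]
top valve 0.58 [324.6 191.8] 48 [322.2 193.1]
top tyre 0.78 [294.4 222.8] 2044 [302.5 205.8]
top stand 0.95 [304.5 207.7] 4570 [302.3 208.2]
top stand 0.7 [428.4 239.7] 737 [427.6 236.6]
top spokes 0.67 [310.6 200.3] 397 [306.1 203.1]
side hub 0.26 [249.1 213.3] 71 [251.3 212.2]
side tyre 0.79 [294.7 198. ] 699 [293.8 194.1]
side stand 0.71 [292.6 190.8] 1133 [292.7 192.7]
side stand 0.65 [292.2 213.3] 2787 [294.  209.2]
side spokes 0.65 [294. 215.] 2806 [294.6 209.3]
side spokes 0.58 [291.  194.3] 242 [290.4 191.2]
```

View pics/t1.png

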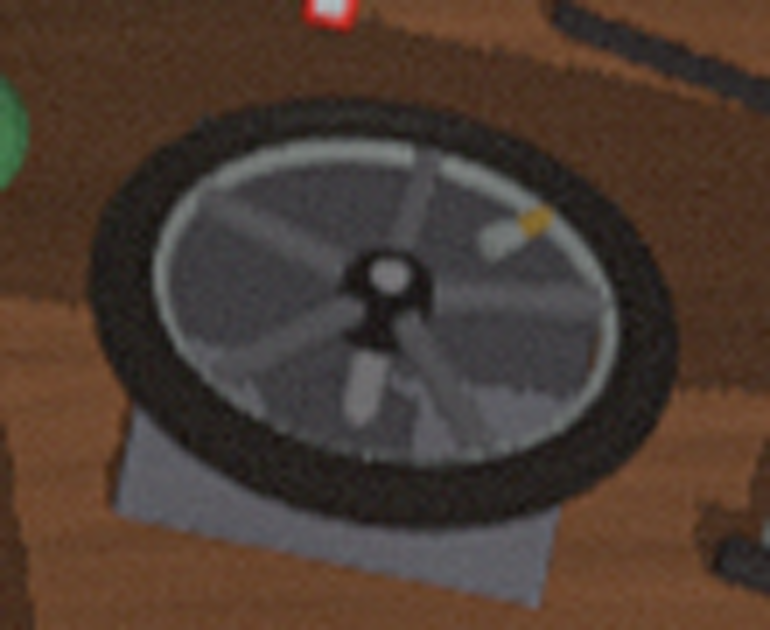

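View pics/s1.png

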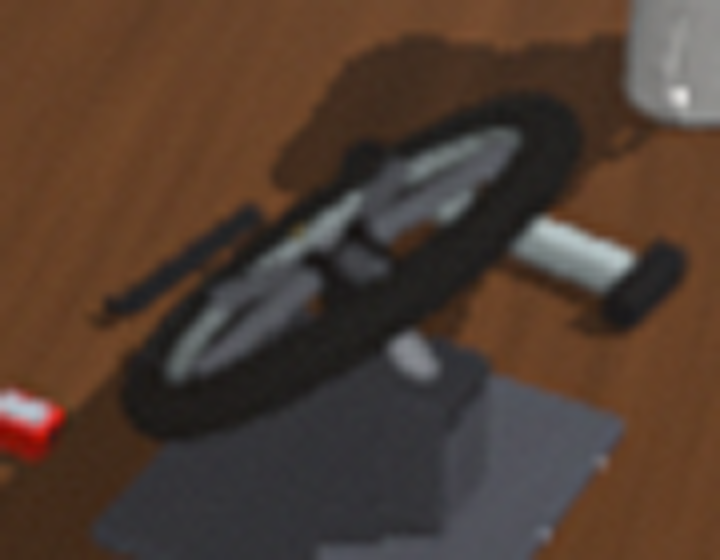

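```bash
cat > fit.py <<'E'
from h import *
from scipy.optimize import least_squares
def torus(h,yaw):
    n,u,y=frame(yaw);a=np.linspace(0,2*np.pi,72,endpoint=False);P=[]
    for b in np.linspace(0,2*np.pi,12,endpoint=False):
        r=112+14*np.cos(b);P.append(h+(r*np.cos(a)[:,None]*u-r*np.sin(a)[:,None]*y+14*np.sin(b)*n)/1000)
    return np.concatenate(P)
def ell(pts):
    hu=cv2.convexHull(pts.astype(np.float32))
    # resample hull as filled moments
    m=cv2.moments(hu);A=m['m00']
    return np.array([m['m10']/A,m['m01']/A,np.sqrt(m['mu20']/A),np.sqrt(m['mu02']/A),m['mu11']/A/25])
E
python3 - <<'E'
from fit import *
T={}
for n in('top','side'):
    m=np.load(f'{n}_tyre.npy').astype(np.uint8)
    k,l,s,_=cv2.connectedComponentsWithStats(m);print(n,s)
    pts=np.argwhere(l==1+np.argmax(s[1:,4]))[:,::-1]
    # pixel corners
    pts=np.concatenate([pts+d for d in([-.5,-.5],[.5,.5],[.5,-.5],[-.5,.5])])
    T[n]=ell(pts);print(n,T[n])
def res(p,cams):
    h=np.array([p[0],p[1],.135]);return np.concatenate([ell(proj(n,torus(h,p[2])))-T[n] for n in cams])
g=ray('top',(304,203),.135);print(g)
for cams in(('top',),('side',),('top','side')):
    s=least_squares(res,[g[0],g[1],0.],args=(cams,),diff_step=1e-4);print(cams,s.x,np.round(s.fun,2))
x=s.x
# base plate edge yaw
a=ray('top',(249+115/7,160+510/7),.012);b=ray('top',(249+540/7,160+605/7),.012)
e=a-b;print('edge yaw',np.arctan2(-e[0],e[1]),np.linalg.norm(e))
n,u,y=frame(x[2]);h=np.array([x[0],x[1],.135])
def vp(q):
    d=np.cos(q)*u-np.sin(q)*y
    return proj('top',[h+d*.087,h+d*.066]).ravel()
v=np.array([249+537/7,160+220/7,249+497/7,160+243/7])
s=min((least_squares(lambda q:vp(q[0])-v,[q0]) for q0 in np.arange(0,6.3,1)),key=lambda s:s.cost);print('q',s.x%6.283,s.fun)
E
```

```text
top [[     0      0    560    420 233156]
 [   262    174     84     63   2044]]
top [303.04851564 204.88549512  21.248229    15.84610465   2.01868565]
side [[     0      0    560    420 234501]
 [   265    172     56     42    662]
 [   287    181      8      6     29]
 [   281    189      4      3      8]]
side [293.16651786 192.98690476  14.22467291  10.78731651  -4.9811717 ]
[ 0.55934567 -0.10004572  0.135     ]
('top',) [ 0.55889402 -0.09788453 -0.24243667] [-0.    0.01 -0.11 -0.22  0.05]
('side',) [ 0.55905223 -0.10317066 -0.20783915] [-0.   -0.03  0.34  0.2  -0.16]
('top', 'side') [ 0.55866636 -0.09890768 -0.23204323] [ 0.37  0.08 -0.09 -0.25 -0.02 -0.23  0.65  0.46  0.06 -0.18]
edge yaw -0.23476128328970988 0.1979548688809077
q [2.43909951] [-1.13781466  1.29005148 -0.35896985  0.48077702]
```

```bash
cat > plan.py <<'E'
from h import *
H=np.array([.5585,-.0990,.135]);YAW=-.234
n,u,y=frame(YAW)
def pt(th,r,d):
    t=np.radians(th);return H+r*(np.cos(t)*u-np.sin(t)*y)-[0,0,d]
def rel(P,s=None):
    s=s or ctrl.get_state();return R.from_quat(s['tcp_rot']).inv().apply(P-s['eef_pos'])/.025
def toolyaw():
    v=R.from_quat(ctrl.get_state()['tcp_rot']).apply([1,0,0]);return np.arctan2(v[1],v[0])
E
python3 - <<'E'
from plan import *
P=pt(272,.065,.010);A=P.copy();A[2]=.32
print(P,rel(A),rel(P),'turn',np.degrees(toolyaw()-YAW)/5)
im=imaging.read_camera('top').copy()
q=2.44
def draw(P,c):
    p=np.round((proj('top',P)-[249,160])*7).astype(int)
    for a in p: cv2.circle(Z,tuple(int(v) for v in a),3,c,-1)
Z=np.ascontiguousarray(cv2.resize(im[160:250,249:359,::-1],None,fx=7,fy=7))
for s in(36,108,180,252,324):
    t=q+np.radians(s);d=np.cos(t)*u-np.sin(t)*y
    draw([H+d*r/1000+n*.012 for r in range(21,92,10)],(0,255,0) if s!=108 else (255,0,255))
d=np.cos(q)*u-np.sin(q)*y;draw([H+d*.06,H+d*.075,H+d*.092],(0,0,255))
draw([P],(255,255,0))
cv2.imwrite('pics/o1.png',Z)
E
```

```text
[ 0.5718721  -0.03540707  0.12645862] [ 21.81332269 -19.97282752  -3.54642206] [ 21.81335222 -19.97289437   4.19523296] turn 5.543507622092601
```

View pics/o1.png

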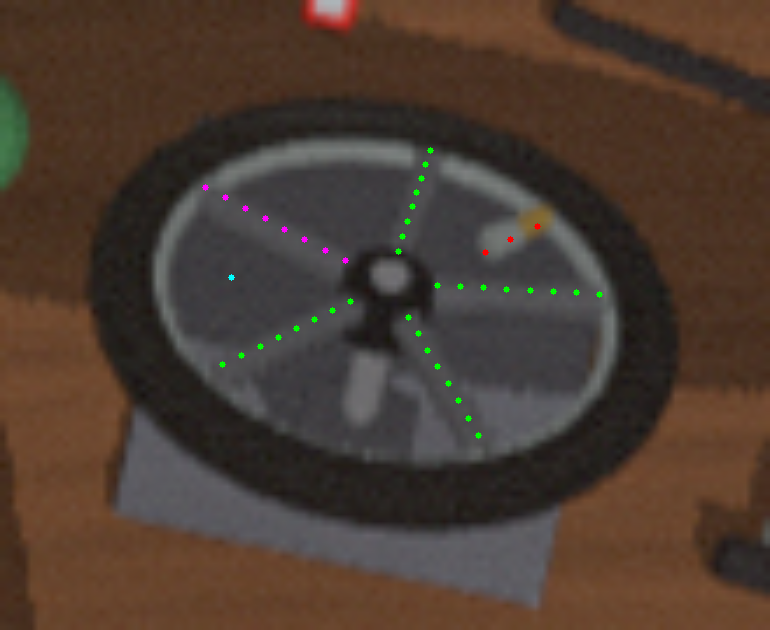

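```bash
python3 -m creep '[0,0,-1.2,0, 0,0,-2.4,0, 0,0,-3.5,0, 1.1,-1,-3.5,0.3, 2.2,-2,-3.5,0.6, 3.3,-3,-3.5,0.9, 4.4,-4,-3.5,1.2, 5.5,-5,-3.5,1.5, 6.6,-6,-3.5,1.8, 7.7,-7,-3.5,2.1, 8.8,-8,-3.5,2.4, 9.9,-9,-3.5,2.7, 11,-10,-3.5,3, 12.1,-11,-3.5,3.3, 13.2,-12,-3.5,3.6, 14.3,-13,-3.5,3.9, 15.4,-14,-3.5,4.2, 16.5,-15,-3.5,4.5, 17.6,-16,-3.5,4.8, 17.6,-16,-3.5,5.54]' 255 20
python3 - <<'E'
from plan import *
P=pt(272,.065,.010);print(rel(P),np.degrees(toolyaw()-YAW)/5)
E
```

```text
time: 2.42
eef_pos: [0.4966, -0.1527, 0.3191]
tcp_rot: [0.993, -0.114, 0.001, -0.001]
contact_force: [-0.5, -0.1, -0.5]
opening: -0.002
[ 1.85643959 -5.23182278  7.72216949] 0.055107595429473875
```

```bash
python3 -m creep '[0.6,-1.3,0,0.05, 1.2,-2.6,0,0.05, 1.8,-3.9,0,0.05, 1.86,-5.23,0,0.05, 1.86,-5.23,1,0.05, 1.86,-5.23,2,0.05, 1.86,-5.23,3,0.05, 1.86,-5.23,3.5,0.05, 1.86,-5.23,3.5,0.05, 1.86,-5.23,3.5,0.05]'
python3 - <<'E'
from plan import *
P=pt(272,.065,.010);print(rel(P),np.degrees(toolyaw()-YAW)/5)
for c in('side','top'):
    im=imaging.read_camera(c); p=proj(c,[P])[0];print(p)
    zoom(c,im,(p[0]+(10 if c=='side' else 25),p[1]-10),110,90,f'pics/a_{c}.png',6)
E
```

```text
time: 3.25
eef_pos: [0.5698, -0.0414, 0.2313]
tcp_rot: [0.993, -0.119, -0.0, -0.0]
contact_force: [0.0, 0.4, 0.9]
opening: -0.0
[ 0.029491   -0.25108644  4.19309711] -0.04922373206011918
[284.21738907 204.61549523]
pics/a_side.png offset 239 149 scale 6
[282.02816803 199.51387519]
pics/a_top.png offset 252 144 scale 6
```

View pics/a_side.png

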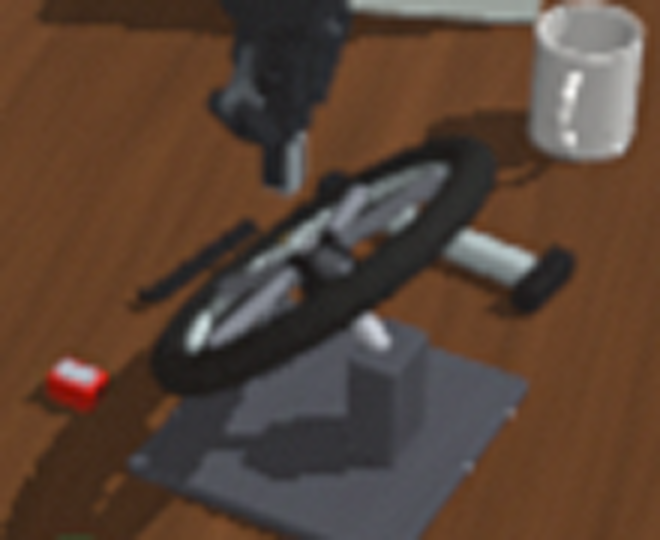

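View pics/a_top.png

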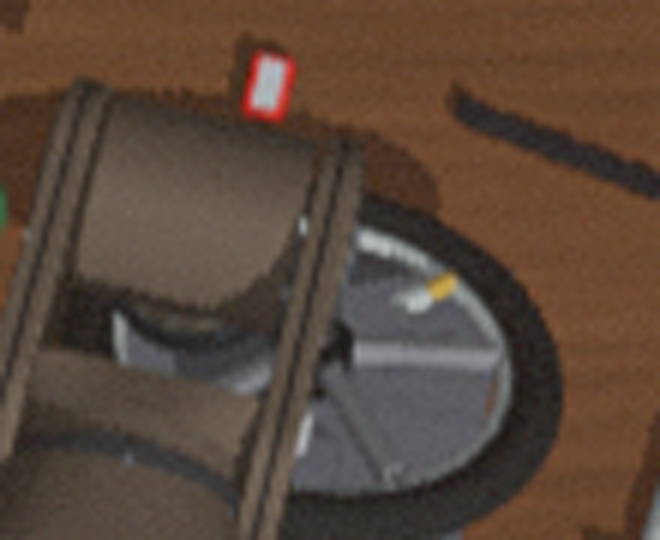

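```bash
python3 -m creep '[0,-0.25,0.8,0, 0,-0.25,1.5,0, 0,-0.25,2.1,0, 0,-0.25,2.6,0, 0,-0.25,3,0, 0,-0.25,3.4,0, 0,-0.25,3.7,0, 0,-0.25,4,0, 0,-0.25,4.2,0, 0,-0.25,4.2,0, 0,-0.25,4.2,0]'
python3 - <<'E'
from plan import *
P=pt(272,.065,.010);print(rel(P),np.degrees(toolyaw()-YAW)/5)
P0=P
M=R.from_euler('z',YAW).as_matrix()
for th,d in zip(range(272,111,-8),np.interp(range(272,111,-8),[112,180,272],[6,6,10])):
    w=M.T@(pt(th,.065,d/1000)-P0)/.025;print(th,np.round([w[0],-w[1],-w[2]],2))
c='side';im=imaging.read_camera(c);zoom(c,im,(294,195),90,70,'pics/b_side.png',8)
E
```

```text
time: 4.27
eef_pos: [0.5714, -0.0352, 0.1263]
tcp_rot: [0.993, -0.119, -0.0, -0.0]
contact_force: [0.0, -0.0, 0.2]
opening: 0.001
[ 0.02127029  0.00431931 -0.00774896] -0.04562026798524001
272 [ 0. -0. -0.]
264 [0.28 0.01 0.22]
256 [0.55 0.08 0.43]
248 [0.82 0.19 0.64]
240 [1.07 0.35 0.84]
232 [1.3  0.55 1.02]
224 [1.5  0.79 1.18]
216 [1.68 1.07 1.31]
208 [1.83 1.38 1.42]
200 [1.94 1.71 1.5 ]
192 [2.02 2.06 1.55]
184 [2.06 2.42 1.57]
176 [2.06 2.78 1.57]
168 [2.02 3.14 1.53]
160 [1.94 3.49 1.47]
152 [1.83 3.82 1.37]
144 [1.68 4.13 1.25]
136 [1.5 4.4 1.1]
128 [1.3  4.65 0.93]
120 [1.07 4.85 0.73]
112 [0.82 5.01 0.52]
pics/b_side.png offset 249 160 scale 8
```

View pics/b_side.png

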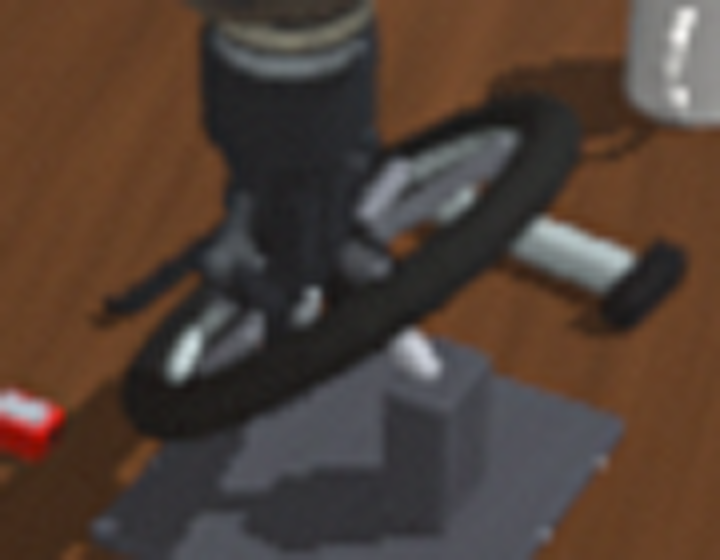

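The finger sits in the gap without contact. First half of the arc next, down to six o'clock.

```bash
python3 -m creep '[0.14,0,0.11,0, 0.28,0.01,0.22,0, 0.42,0.04,0.33,0, 0.55,0.08,0.43,0, 0.69,0.13,0.54,0, 0.82,0.19,0.64,0, 0.95,0.27,0.74,0, 1.07,0.35,0.84,0, 1.19,0.45,0.93,0, 1.3,0.55,1.02,0, 1.4,0.67,1.1,0, 1.5,0.79,1.18,0, 1.59,0.93,1.25,0, 1.68,1.07,1.31,0, 1.76,1.22,1.37,0, 1.83,1.38,1.42,0, 1.89,1.54,1.46,0, 1.94,1.71,1.5,0, 1.98,1.88,1.53,0, 2.02,2.06,1.55,0]'
python3 - <<'E'
from plan import *
print(ctrl.get_state()['contact_force'],rel(pt(192,.065,.0065)))
for c in('side','top'):
  im=imaging.read_camera(c);zoom(c,im,(294,195) if c=='side' else (304,205),100,80,f'pics/c_{c}.png',7)
E
```

```text
time: 5.98
eef_pos: [0.6083, -0.0973, 0.0876]
tcp_rot: [0.993, -0.119, 0.0, -0.0]
contact_force: [0.3, 2.9, 0.1]
opening: 0.001
[0.30886262 2.93070609 0.08695311] [ 0.02507843 -0.0107181  -0.00252728]
pics/c_side.png offset 244 155 scale 7
pics/c_top.png offset 254 165 scale 7
```

View pics/c_side.png

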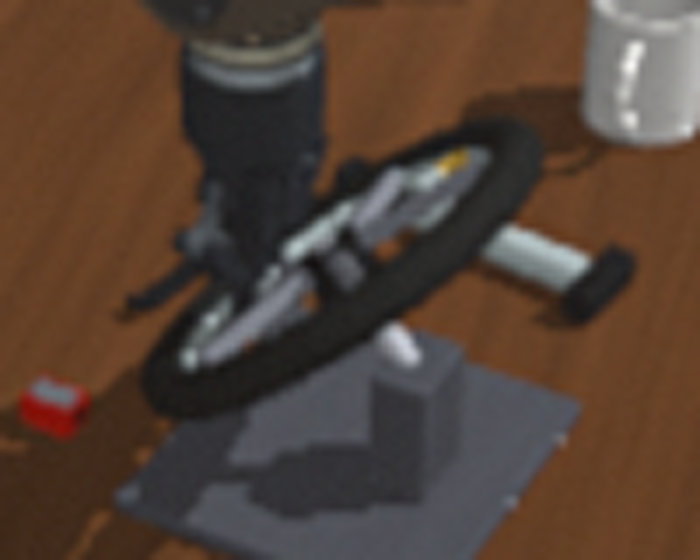

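View pics/c_top.png

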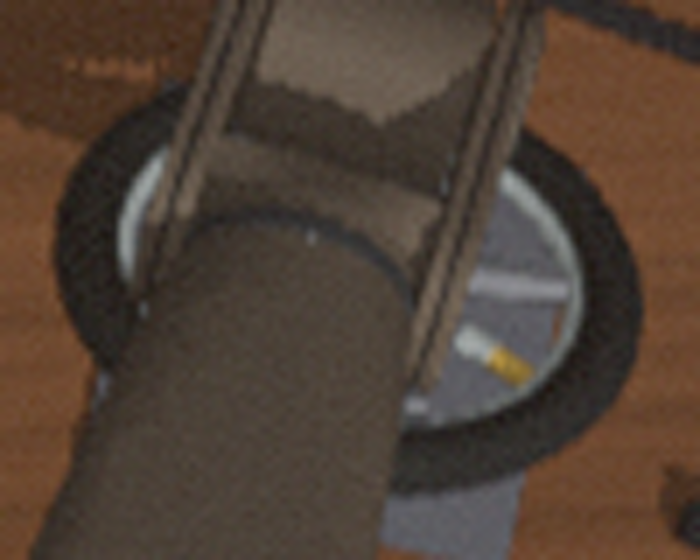

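```bash
cat >> plan.py <<'E'
from scipy.optimize import least_squares
def qest(uv,r):
    uv=np.asarray(uv,float)
    def f(q):
        d=np.cos(q[0])*u-np.sin(q[0])*y;return (proj('top',[H+d*k for k in r])-uv).ravel()
    s=min((least_squares(f,[a]) for a in np.arange(0,6.3,.8)),key=lambda s:s.cost);return np.degrees(s.x[0]),np.round(s.fun,1)
E
python3 - <<'E'
from plan import *
print(qest([[254+512/7,165+370/7],[254+475/7,165+345/7]],[.086,.066]))
for d in imaging.silhouettes('top','valve')[:2]: print(d['p'],d['uv'],d['mask'].sum())
E
```

```text
(np.float64(422.29353890038107), array([0.5, 0.3, 0.1, 0.4]))
```

```bash
python3 -m creep '[0.03,0.18,0.02,0, 0.04,0.36,0.02,0, 0.04,0.54,0.02,0, 0.04,0.72,0.02,0, 0.02,0.9,0,0, 0,1.08,-0.02,0, -0.04,1.26,-0.05,0, -0.08,1.43,-0.08,0, -0.13,1.6,-0.13,0, -0.19,1.76,-0.18,0, -0.26,1.92,-0.24,0, -0.34,2.07,-0.3,0, -0.43,2.21,-0.37,0, -0.47,2.28,-0.41,0, -0.47,2.28,-0.41,0]'
python3 - <<'E'
from plan import *
print(ctrl.get_state()['contact_force'],rel(pt(138,.065,.006)))
for c in('side','top'):
  im=imaging.read_camera(c);zoom(c,im,(294,195) if c=='side' else (304,205),100,80,f'pics/d_{c}.png',7)
E
```

```text
time: 7.38
eef_pos: [0.5828, -0.1505, 0.098]
tcp_rot: [0.993, -0.119, -0.0, 0.0]
contact_force: [0.0, 0.1, -0.0]
opening: 0.0
[ 0.04188478  0.10013115 -0.01329259] [ 0.05622119 -0.03824802  0.0040333 ]
pics/d_side.png offset 244 155 scale 7
pics/d_top.png offset 254 165 scale 7
```

View pics/d_side.png

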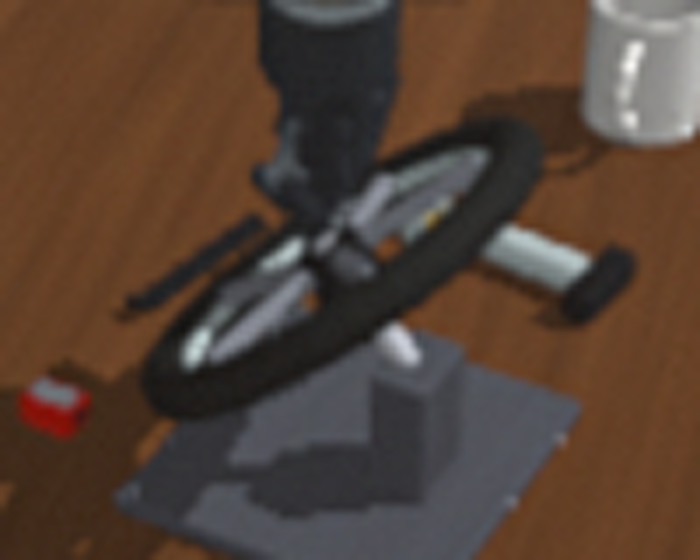

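View pics/d_top.png

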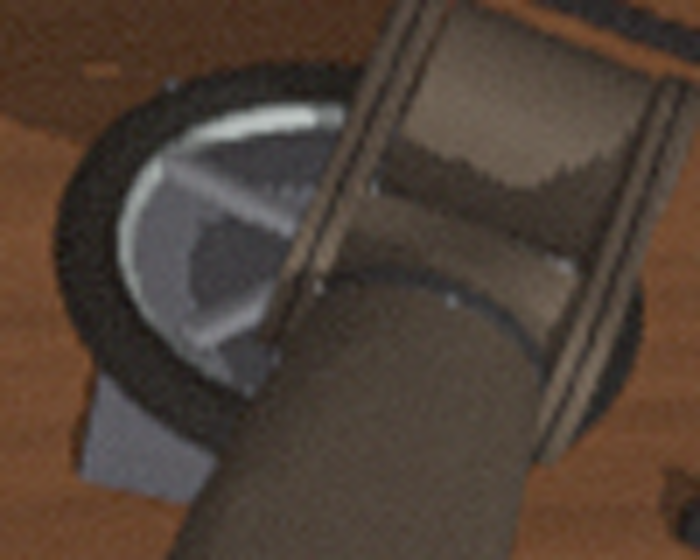

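Run:
```python
from plan import *
def est(c,uv,r,off):
    f=lambda t:(proj(c,[H+off*n+r*(np.cos(t[0])*u-np.sin(t[0])*y)])-uv).ravel()
    s=min((least_squares(f,[a]) for a in np.arange(0,6.3,.8)),key=lambda s:s.cost);return np.degrees(s.x[0])%360,np.round(s.fun,1)
print(est('top',[254+178/7,165+172/7],.090,.008),est('top',[254+198/7,165+340/7],.090,.008))
print(est('top',[249+205/7,160+193/7],.090,.008),'ref was 248')
print(est('side',[244+432/7,155+215/7],.086,0))
```

```text
(np.float64(249.15239188436263), array([-1.4, -1.3])) (np.float64(322.9063567925432), array([-0.3,  0.4]))
(np.float64(247.53842440851858), array([0.2, 0.2])) ref was 248
(np.float64(354.0138986909809), array([2., 2.]))
```

```bash
python3 -m creep '[0.1,-0.12,0.07,0, 0.2,-0.24,0.14,0, 0.2,-0.24,-0.4,0, 0.2,-0.24,-1.2,0, 0.2,-0.24,-2.2,0, 0.2,-0.24,-3.5,0, 0.2,-0.24,-5,0, 0.2,-0.24,-6.5,0, 0.2,1,-7.5,0, 0.2,2.5,-8,0, 0.2,4,-8,0, 0.2,5.5,-8,0, 0.2,7,-8,0, 0.2,8.5,-8,0, 0.2,10,-8,0, 0.2,10,-8,0, 0.2,10,-8,0]'
python3 - <<'E'
from plan import *
for c in('side','top'):
  im=imaging.read_camera(c);zoom(c,im,(294,195) if c=='side' else (304,205),110,90,f'pics/e_{c}.png',7)
  if c=='top': cv2.imwrite('pics/e_full.png',im[:,:,::-1])
for c in('side','top'):
  for k in ('tyre','valve'):
    for d in imaging.silhouettes(c,k)[:2]: print(c,k,d['p'],d['uv'],d['mask'].sum())
E
```

```text
time: 8.9
eef_pos: [0.5285, -0.3955, 0.2981]
tcp_rot: [0.993, -0.12, -0.0, -0.0]
contact_force: [-0.4, 0.8, -0.7]
opening: -0.002
pics/e_side.png offset 239 150 scale 7
pics/e_top.png offset 249 160 scale 7
side tyre 0.78 [296.2, 191.9] 915
side tyre 0.64 [335.2, 158.6] 389
top tyre 0.74 [241.5, 176.7] 376
top tyre 0.57 [296.4, 223.1] 2063
```

View pics/e_top.png

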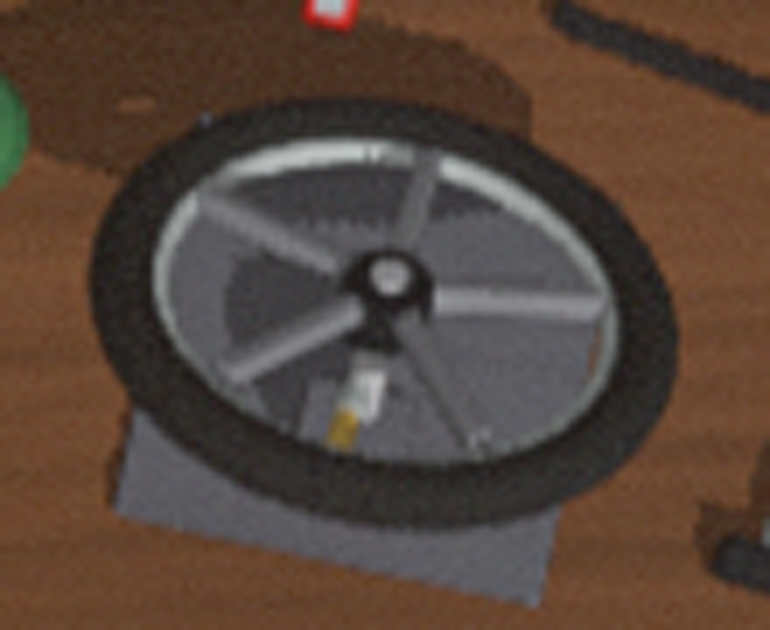

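View pics/e_full.png

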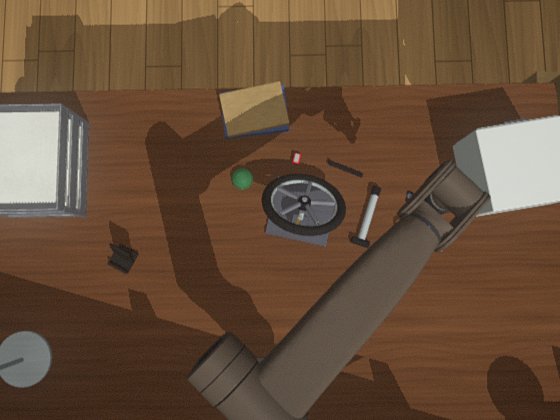

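Run:
```python
from plan import *
print(qest([[249+342/7,160+430/7],[249+368/7,160+388/7]],[.086,.066]))
# joint fit: spoke centre-line ends (visible) + valve; free hub shift in pixels
Z=np.array([[203,200],[335,262],[232,368],[355,312],[478,440],[408,325],[598,305],[440,300],[428,165],[408,240],[342,430],[368,388]])/7+[249,160]
S=[252,252,324,324,36,36,108,108,180,180,0,0];r=[.088,.028]*5+[.086,.066];o=[.009]*10+[0,0]
def f(p):
    P=[]
    for s,k,w in zip(S,r,o):
        t=p[0]+np.radians(s);P.append(H+[p[1],p[2],0]+w*n+k*(np.cos(t)*u-np.sin(t)*y))
    return (proj('top',P)-Z).ravel()
s=least_squares(f,[0,0,0],x_scale=[.1,.01,.01]);print(np.degrees(s.x[0]),s.x[1:],np.round(s.fun,1))
for q in(-6,0,6):
    t=np.radians(q);print(q,(proj('top',[H+[s.x[1],s.x[2],0]+k*(np.cos(t)*u-np.sin(t)*y) for k in(.086,.066)])-[249,160])*7)
```

```text
(np.float64(357.66423874886124), array([ 0.5,  1.8, -2. ,  3. ]))
-3.8253040784620502 [ 0.00030727 -0.0015948 ] [ 1.5 -0.7 -0.3 -0.7 -0.  -0.2 -2.  -0.   0.2 -0.9  1.4  1.  -0.6 -1.2
  2.2 -1.4  0.2 -1.  -0.7  0.6  0.3  1.5 -2.   2.7]
-6 [[336.05422942 438.11150362]
 [348.15510748 405.41026984]]
0 [[357.70831515 443.7531577 ]
 [364.59983123 409.68124528]]
6 [[379.70094149 447.7749643 ]
 [381.29702051 412.73509992]]
```

View pics/e_side.png

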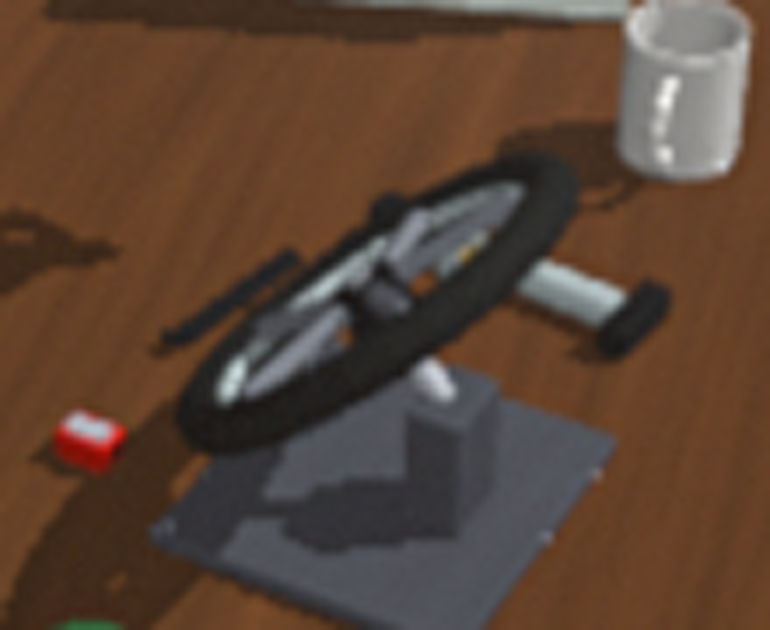

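```bash
cat > rect.py <<'E'
from plan import *
def rect(im,off,H=H,s=3,N=200):
    a=np.array([[-.1,-.1],[.1,-.1],[.1,.1],[-.1,.1]]) # (right, up): right=-? 
    P=[H+off*n+b*u+c*y for c,b in a]   # c along stand y, b upslope
    src=proj('top',P).astype(np.float32)
    # output: view facing the wheel: upslope up, looking along -n: right = +y (u x ... )
    dst=np.array([[ (c+.1)*N*s/.2,( .1-b)*N*s/.2] for c,b in a],np.float32)
    return cv2.warpPerspective(im,cv2.getPerspectiveTransform(src,dst),(N*s,N*s),flags=cv2.INTER_CUBIC)
E
python3 - <<'E'
from rect import *
a=cv2.imread('pics/top0.png');b=cv2.imread('pics/e_full.png')
A=rect(a,.012,s=2);B=rect(b,.012,s=2);C=rect(b,0,s=2)
for Z in(A,B):
    for k in(36,108,180,252,324):
        t=np.radians(k);cv2.line(Z,(200-int(42*np.sin(t)),200-int(42*np.cos(t))),(200-int(182*np.sin(t)),200-int(182*np.cos(t))),(0,255,0),1)
cv2.line(C,(200,20),(200,90),(0,0,255),1)
cv2.imwrite('pics/rect.png',cv2.resize(np.hstack([B,C]),(800,400)))
# spoke angle profile in plane 12mm and 6mm
for nm,im in(('init',a),('now',b)):
  for off in(.012,.006):
    g=cv2.cvtColor(rect(im,off),cv2.COLOR_BGR2GRAY).astype(float)
    pol=cv2.warpPolar(g.astype(np.float32),(300,720),(300,300),300,cv2.INTER_LINEAR)
    pr=pol[:,90:255].mean(1) # r 30..85
    th=(-np.arange(720)/2-90)%360 # polar angle a: x right,y down; theta: right=+y => -sin(th)=cos a
    o=np.argsort(th);best=[(sum(np.interp((q+36+72*k+np.arange(-5,5.1,.5))%360,th[o],pr[o]).mean() for k in range(5)),q) for q in np.arange(-36,36,.5)]
    print(nm,off,max(best),min(best))
E
```

```text
init 0.012 (np.float64(394.5589417957124), np.float64(-3.5)) (np.float64(319.2253198169526), np.float64(-26.0))
init 0.006 (np.float64(389.9490705217634), np.float64(-4.0)) (np.float64(315.56826418922054), np.float64(19.5))
now 0.012 (np.float64(500.53470793224517), np.float64(-2.5)) (np.float64(406.3964266095843), np.float64(20.0))
now 0.006 (np.float64(546.954964410691), np.float64(-4.0)) (np.float64(387.5459740048363), np.float64(13.5))
```

View pics/rect.png

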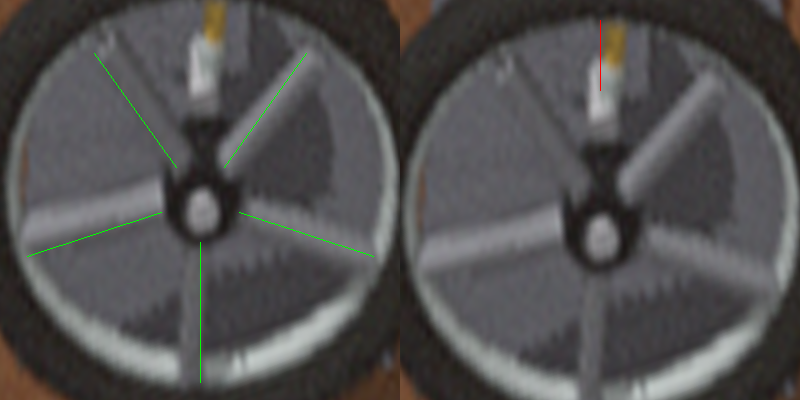

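Run:
```python
from rect import *
b=cv2.imread('pics/e_full.png')[:,:,::-1].astype(int);im=imaging.read_camera('top').astype(int)
print('change in wheel area',np.abs(im-b)[165:250,255:350].mean(), np.abs(ctrl.get_state()['dq']).max())
a=cv2.imread('pics/top0.png')[:,:,::-1].astype(int)
print(np.abs(im-a)[225:250,262:330].mean())
ctrl.sign_off()
```

```text
change in wheel area 2.8057378740970074 0.005536610500610976
4.944313725490196
the job is handed in; nothing more can be done
```

I turned the wheel about 144° in one continuous push with shut fingertips on a single spoke, moving down through six o'clock. The valve now sits close to the top. I then backed off, lifted the hand clear to the right, and handed the job in at about 9 s.

**Valve position:** my estimate is q ≈ -4°, or about 5 mm from the top point, against the 11 mm limit. The individual readings did not all agree:
- Fitting the valve alone gave -2.3°, and its cap is partly confused with the axle bar behind it.
- The joint fit of spokes and valve gave -3.8°.
- The spoke brightness fit gave -2.5° to -4°.
- The rough angle of the brass stem gave about -5.4°, and single spokes read by eye ranged from -9° to +1°.

I judged the margin sufficient and did not make a corrective nudge.

**Rest of the scene:**
- **Stand:** the base corners appear at the same pixels as at the start.
- **Bystanders:** they look unmoved by eye in the top view. The arm partly hides the mug there, and I did not measure any of them.
- **Forces:** the highest tool force I read was about 3 N, at the end of the first half of the push. I did not check contact with the tyre and valve separately.
- **At rest:** two last pictures of the wheel, taken moments apart, differed only at about image-noise level (mean 2.8 grey levels).
- **Valve detector:** the network found no valve in the final pictures, so I read its position by eye.

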